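# Park the index plunger of the vial carousel

### The arm

A 6-joint arm with a two-finger parallel gripper is mounted at the origin on the work surface. World frame = base frame: x ahead of the robot, y to its left, z up, the work surface at z = 0. Lengths are in mm, angles in degrees, forces in N, time in s.
With the tool pointing down it reaches from about 350 to 925 mm from the base axis. Payload 6.4 kg.
Tool frame: the origin (TCP) lies at the very end of the fingers, on their centre line; the grasp point (between the pads) lies 19 mm behind it; z points along the fingers, y is the line along which they close (so a half turn about z gives the same grasp; the last joint's range is limited). The gripper opens to 85 mm and grips with 20 to 120 N. Pads are 22 mm wide; open, the fingers measure 114 mm over their backs; the gripper's body (76 mm by 85 mm) begins 54 mm behind the grasp point. The pads swing forward as they close: fully open they stand 13 mm farther back than shut.
Start: joints at [-84.46, 14.043, 89.255, -0, 76.702, -9.975], TCP at [173.881, -626.322, 231.29] pointing down, gripper open.
Joint ranges: [-179.41, 179.41], [-58.25, 129.5], [7.25, 145.43], [-54.29, 234.29], [11.92, 165.04], [-157.13, 157.13]. Speed limits (degrees/s): [147.25, 147.25, 180, 180, 180, 180].

### API

Orientations are given as [roll, pitch, yaw] about the fixed x, y, z axes, in that order (R = Rz(yaw) Ry(pitch) Rx(roll)).
In Python, from plant import env, get_image gives the robot as it stands. The module is installed in compiled form; this text tells all that it offers.
- The arm moves only by the tool drive_tool, never from a script. Its argument "rows" is a list of rows, each an object with "delta_rot": the turn, a rotation vector about the tool's x, y, z in degrees, a list of three; "delta_pos": the shift along the tool's x, y, z in mm, a list of three; "jaw": the finger opening in mm, from 0 to 85.4. In form: [{"delta_rot": [ax, ay, az], "delta_pos": [dx, dy, dz], "jaw": jaw}, ...]. A call has 1 to 20 rows; each row shifts and turns the commanded pose from where the row before left it, along the tool's axes as they then stand; what a row does not reach is not made up. A row lasts 1/12 s, in which the tool goes at most 41.7 mm and 7.16 degrees, less where a joint would pass 70% of its speed; a pose out of reach is approached as far as the arm can. A call is refused whole if a number of a shift passes 41.7 or a number of a turn 7.16, either way. A call with a gripper value outside its range is refused whole. The fingers move at their own pace and stop on an object; "newtons" is the grip in N (left out, the last holds). Time passes only in rows, so rows that do not move let the fingers close. It gives the time, the measured TCP pose, the force, the opening and the grip force at its end, in the units of the state.
- env.state(): the state, without advancing time (a new reading comes with each control period).
- get_image(name): name is "scene" or "top"; returns a dict with "frame" (384x512x3 uint8, red, green, blue), "fx", "fy", "cx", "cy" (pixels), "R" (3x3) and "t" (3): a world point X has camera coordinates R X + t. Camera axes: x right, y down, z forward; pixel columns grow to the right and rows downward; lengths in mm; the calibration is good to about 2 mm. A picture is of the moment at which its call begins. There is no depth.
- env.hand_in(): hands the job in; it is judged then, once.
The state is a dict: "clock": time; "joints": joint angles; "dq": joint speeds; "tau": joint torques, N m; "tool_pos": TCP position; "tcp_rot": TCP orientation; "ft_force": force on the tool from outside, world axes, zero at the start; "moment": the same for the moment, N m; "opening": finger opening in mm; "grip_force": force on a finger pad.
Only numpy, scipy, OpenCV 4.12 (cv2) and the standard library are available. Lean on these libraries where they do the work, as an engineer would, in place of code of your own. Each camera call takes 0.05 s, during which the arm holds its last target. There are 200 camera calls.

### The job

Free the vial carousel for cleaning: pull up the index plunger, the one with the straight black T-bar handle, twist it a sixth of a turn either way while it is up, and let it down into its rest notch so that it stays retracted when you let go. Do not turn the round clamp knob on the other side of the stand.

Things in the scene. Friction and masses are not known exactly. Their poses are not given: they have to be found in the camera images.
- plunger_grip (a point): Centre of the black T-bar handle, 60 x 14 x 18 mm high, over a slotted 38 mm square collar at one end of a grey 290 x 150 mm base that carries a disc of vials. At home 102 mm above the table, 85 mm from the disc's centre. x along the bar (at first away from the disc's centre), z up; rises and turns with the bar. Collar top 73 mm, vial tops 61 mm above the table; only the clamp knob is as high.
- plunger_lift (a joint): Pull of the plunger, m: 0 home (locked), stop 0.026. A spring draws it down with 6 N at 0, 10 N at the stop. A cross pin in a deep slot hardly lets the bar turn until the lift exceeds 0.018; above 0.020 it turns freely. Parked in a rest notch it sits at 0.013; let go between slot and notch it stands on the collar's top at 0.018, not parked.
- plunger_twist (a joint): Turn of the T-bar about its vertical axis, rad: 0 at home, positive anticlockwise seen from above, stops at -1.31 and 1.31. The V-shaped rest notches in the collar's top lie at 1.047 and -1.047 (60 degrees either way; either will do) and draw the pin in from 10 degrees off.
- clamp_knob (a joint): Turn, rad (0 at the start), of the round black fluted clamp knob, 38 mm across, 18 mm high, its middle 102 mm above the table, at the opposite end of the base, 170 mm from the T-bar. To be left as it is.

How it is judged (in metres and radians):
On the way:
1. the plunger is pulled up clear of its deep slot (lift over 16.5 mm) before it is twisted (twist still under 0.4 rad either way) (value of joint plunger_lift above 0.0165 m and value of joint plunger_twist between -0.4 and 0.4 rad), for 0.1 s.
At the end, for the whole second after the job is handed in: The plunger is let go and sits still in one of its two rest notches: lift between 10.5 and 16 mm, twist within 10 degrees of 60 degrees either way (value of joint plunger_lift between 0.0105 and 0.016 m and (value of joint plunger_twist between 0.87 and 1.22 rad or value of joint plunger_twist between -1.22 and -0.87 rad) and velocity of joint plunger_lift between -0.01 and 0.01 m/s); the robot touches nothing.
It fails at once if the round clamp knob is turned by more than 0.25 rad (value of joint clamp_knob above 0.25 rad or value of joint clamp_knob below -0.25 rad).
It also fails if it takes over 32 s, if anything falls off the work surface, if the arm or the gripper's body presses on something with over 40 N, if the wrist force passes 120 N, or if a joint passes its speed limit or range.

## Working session

There is one attempt and no reset: what is moved stays moved. The work goes in short steps, Python scripts to look and compute and a tool call to move; the robot and the scene stay as the last step left them, time stands still between calls to the robot, and variables do not carry over. Pictures are saved under pics/ and viewed, at most 10 in all, crops included, and the job is handed in when it is done.

Besides the shell and the picture viewer there is one more tool, called after "Emit:" as name([rows], argument=value, ...), one row to a line, values as JSON. drive_tool: Moves the arm, as the interface text tells. Its arguments: {"type":"object","properties":{"rows":{"type":"array"},"newtons":{"type":"number"}},"required":["rows"]}

```bash
mkdir -p pics
cat > h.py <<'E'
import cv2,numpy as np
from plant import env,get_image
def ray(im,u,v,z):
    R=np.array(im["R"]);t=np.array(im["t"]);C=-R.T@t
    d=R.T@np.array([(u-im["cx"])/im["fx"],(v-im["cy"])/im["fy"],1]);return C+d*(z-C[2])/d[2]
def proj(im,X):
    c=np.array(im["R"])@np.array(X)+np.array(im["t"]);return im["fx"]*c[0]/c[2]+im["cx"],im["fy"]*c[1]/c[2]+im["cy"]
def save(im,n,crop=None,s=1):
    f=im["frame"][...,::-1]
    if crop:f=f[crop[1]:crop[3],crop[0]:crop[2]]
    cv2.imwrite(f"pics/{n}.png",cv2.resize(f,None,fx=s,fy=s,interpolation=cv2.INTER_CUBIC))
E
python3 - <<'E'
from h import *
a=get_image("top");b=get_image("scene")
save(a,"top0",None,1.5);save(b,"scene0",None,1.5)
for i in(a,b):print(i["fx"],-np.array(i["R"]).T@i["t"],np.array(i["R"]).round(2).tolist())
print(env.state())
E
```

```text
405.86346734301577 [519.01124667  42.21795595 788.2583648 ] [[-0.03, -1.0, -0.01], [-0.99, 0.03, -0.13], [0.13, 0.01, -0.99]]
403.96897510207657 [1078.04871671   90.38638107  557.78751645] [[-0.11, 0.99, 0.01], [0.66, 0.08, -0.75], [-0.75, -0.07, -0.66]]
{'clock': 0.1, 'joints': array([-8.44572997e+01,  1.40796677e+01,  8.93172912e+01, -2.43209761e-04,
        7.67027436e+01, -9.97603134e+00]), 'dq': array([ 0.05029689, -0.10172546, -0.18190627, -0.1116105 ,  0.08202314,
        0.03550899]), 'tau': array([ 6.14613981e-06, -4.30671859e+01, -3.27128863e+01, -6.84155998e-05,
        2.82123096e-03, -5.80237085e-06]), 'tool_pos': array([ 173.85630373, -625.79994778,  230.30150659]), 'tcp_rot': array([-1.79901764e+02, -1.70390681e-02,  1.55187732e+01]), 'ft_force': array([ 0.15482582, -0.65410519, -0.78544117]), 'moment': array([ 0.00373334, -0.01974448,  0.00238629]), 'grip_force': 0.0, 'opening': 85.32417360839327}
```

View pics/top0.png

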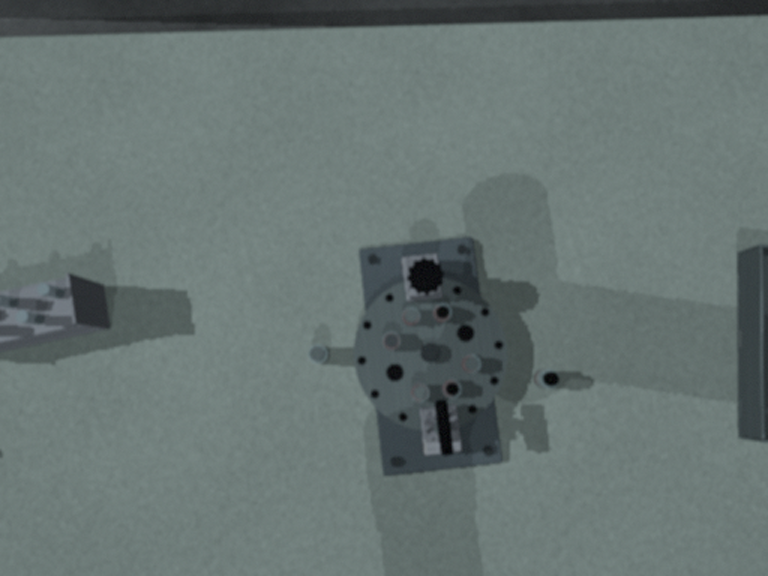

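View pics/scene0.png

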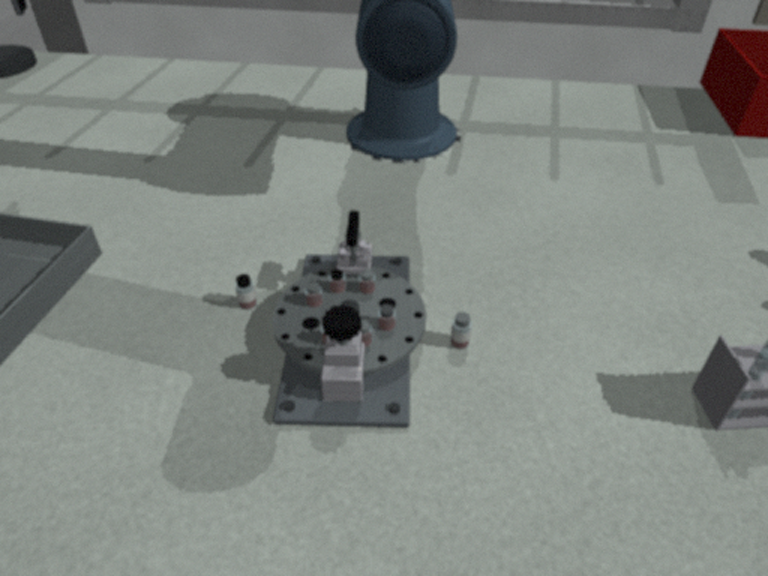

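The top view shows the T-bar at about (444,427)/1.5, nearer the robot, and the fluted knob at (425,275)/1.5. The scene view agrees, with the bar at (353,228)/1.5 and the knob at (342,322)/1.5.

```bash
cat >> h.py <<'E'
def blob(im,roi,th=28):
    x0,y0,x1,y1=roi
    g=im["frame"][y0:y1,x0:x1].max(2)
    n,l,s,c=cv2.connectedComponentsWithStats((g<th).astype(np.uint8),connectivity=4)
    k=1+np.argmax(s[1:,4]);ys,xs=np.nonzero(l==k)
    return c[k]+[x0,y0],s[k],np.c_[xs+x0,ys+y0].astype(np.float32)
E
python3 - <<'E'
from h import *
a=get_image("top");b=get_image("scene")
for n,roi,z in(("bar",(280,260,312,310),111),("knob",(262,165,302,205),111)):
    c,s,p=blob(a,roi);print(n,c,s,ray(a,*c,z))
    w=np.array([ray(a,*q,z)[:2] for q in p],np.float32);r=cv2.minAreaRect(w);print(r)
    v=np.linalg.svd(w-w.mean(0),full_matrices=False)[2][0];print("yaw",np.degrees(np.arctan2(v[1],v[0])))
for n,roi in(("bar",(225,130,248,170)),("knob",(210,200,245,230))):
    c,s,p=blob(b,roi);print(n,c,s,ray(b,*c,102))
E
```

```text
bar [295.69915254 284.22033898] [ 11   7  10  36 236] [462.52122704 -17.6773671  111.        ]
((462.3291015625, -17.642189025878906), (56.710479736328125, 11.562932014465332), 3.4981729984283447)
yaw -174.92563
knob [283.56637168 183.54572271] [ 11   9  22  21 339] [629.76103334  -3.78487214 111.        ]
((629.6932983398438, -3.8041133880615234), (34.75014114379883, 34.59971618652344), 77.00056457519531)
yaw -75.678345
bar [234.69369369 152.84684685] [  7  12   7  22 111] [463.39531613 -19.41247972 102.        ]
knob [227.37799043 215.08373206] [  6   4  24  23 418] [630.00940827  -5.01489016 102.        ]
```

Emit:
drive_tool([
  {"delta_rot": [0,0,5.3],"delta_pos": [0,0,0],"jaw": 50},
  {"delta_rot": [0,0,5.2],"delta_pos": [0,0,0],"jaw": 50},
  {"delta_rot": [0,0,0],"delta_pos": [20,-34.1,0],"jaw": 50},
  {"delta_rot": [0,0,0],"delta_pos": [20,-34.1,0],"jaw": 50},
  {"delta_rot": [0,0,0],"delta_pos": [20,-34.1,0],"jaw": 50},
  {"delta_rot": [0,0,0],"delta_pos": [20,-34.1,0],"jaw": 50},
  {"delta_rot": [0,0,0],"delta_pos": [20,-34.1,0],"jaw": 50},
  {"delta_rot": [0,0,0],"delta_pos": [20,-34.1,0],"jaw": 50},
  {"delta_rot": [0,0,0],"delta_pos": [20,-34.1,0],"jaw": 50},
  {"delta_rot": [0,0,0],"delta_pos": [20,-34.1,0],"jaw": 50},
  {"delta_rot": [0,0,0],"delta_pos": [20,-34.1,0],"jaw": 50},
  {"delta_rot": [0,0,0],"delta_pos": [20,-34.1,0],"jaw": 50},
  {"delta_rot": [0,0,0],"delta_pos": [20,-34.1,0],"jaw": 50},
  {"delta_rot": [0,0,0],"delta_pos": [20,-34.1,0],"jaw": 50},
  {"delta_rot": [0,0,0],"delta_pos": [20,-34.1,0],"jaw": 50},
  {"delta_rot": [0,0,0],"delta_pos": [20,-34.1,0],"jaw": 50},
  {"delta_rot": [0,0,0],"delta_pos": [20,-34.1,0],"jaw": 50},
  {"delta_rot": [0,0,0],"delta_pos": [20,-34.1,0],"jaw": 50},
  {"delta_rot": [0,0,0],"delta_pos": [20,-34.1,0],"jaw": 50},
  {"delta_rot": [0,0,0],"delta_pos": [0,0,0],"jaw": 50},
], newtons=60)

```text
clock: 1.87
tool_pos: [463.1, -13.8, 231.3]
tcp_rot: [-179.9, -0.1, 5.5]
ft_force: [-0.1, -0.1, -0.2]
opening: 49.9
grip_force: 0.0
```

Emit:
drive_tool([
  {"delta_rot": [0,0,0],"delta_pos": [0,0,0],"jaw": 50},
  {"delta_rot": [0,0,0.5],"delta_pos": [-0.8,4.5,30],"jaw": 50},
  {"delta_rot": [0,0,0],"delta_pos": [0,0,30],"jaw": 50},
  {"delta_rot": [0,0,0],"delta_pos": [0,0,35],"jaw": 50},
  {"delta_rot": [0,0,0],"delta_pos": [0,0,0],"jaw": 50},
  {"delta_rot": [0,0,0],"delta_pos": [0,0,0],"jaw": 50},
])

```text
clock: 2.37
tool_pos: [459.9, -24.3, 135.1]
tcp_rot: [-179.9, 0.2, 4.4]
ft_force: [0.3, 0.2, 0.4]
opening: 50.4
grip_force: 0.0
```

Run:
```python
from h import *
b=get_image("scene");save(b,"scene1",(150,60,330,250),3);s=env.state();print(s["tool_pos"],s["tcp_rot"])
print((np.array(proj(b,[462.7,-18.4,102]))-[150,60])*3,(np.array(proj(b,s["tool_pos"]))-[150,60])*3)
```

```text
[461.66872335 -24.61533003 137.18248797] [ 1.79987012e+02 -1.27850952e-02  4.42887199e+00]
[255.83130201 278.015392  ] [244.5092843  229.95661697]
```

View pics/scene1.png

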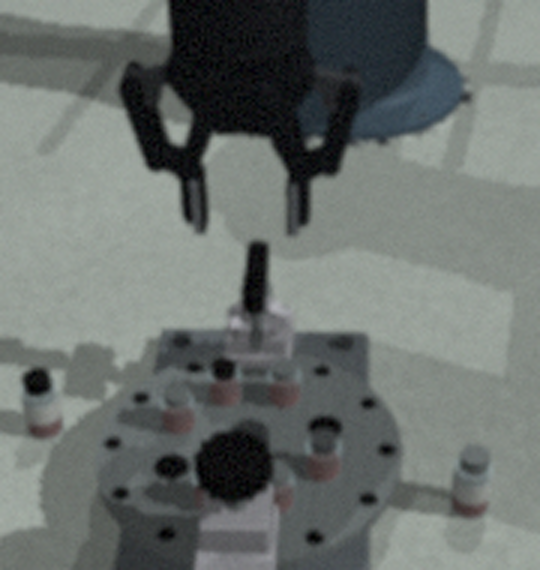

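The picture shows the open jaws, centred near column 247, above the bar at column 256. That puts the TCP about 6 mm right of the bar, which matches the measured pose. I'll correct this and go down.

Emit:
drive_tool([
  {"delta_rot": [0,0,-0.5],"delta_pos": [1.4,-6.1,0],"jaw": 50},
  {"delta_rot": [0,0,0],"delta_pos": [0,0,0],"jaw": 50},
  {"delta_rot": [0,0,0],"delta_pos": [0,0,14],"jaw": 50},
  {"delta_rot": [0,0,0],"delta_pos": [0,0,14],"jaw": 50},
  {"delta_rot": [0,0,0],"delta_pos": [0,0,14],"jaw": 50},
  {"delta_rot": [0,0,0],"delta_pos": [0,0,8],"jaw": 50},
  {"delta_rot": [0,0,0],"delta_pos": [0,0,0],"jaw": 50},
  {"delta_rot": [0,0,0],"delta_pos": [0,0,0],"jaw": 50},
  {"delta_rot": [0,0,0],"delta_pos": [0,0,0],"jaw": 50},
  {"delta_rot": [0,0,0],"delta_pos": [0,0,0],"jaw": 50},
])

```text
clock: 3.25
tool_pos: [463.3, -17.7, 87.5]
tcp_rot: [180.0, -0.1, 5.0]
ft_force: [0.9, -0.2, 0.0]
opening: 50.3
grip_force: 0.0
```

Run:
```python
from h import *
b=get_image("scene");save(b,"scene2",(190,100,290,200),5);s=env.state();print(s["tool_pos"],s["tcp_rot"],s["ft_force"])
```

```text
[463.17887096 -17.66884179  87.32173809] [ 1.79959548e+02 -1.05294407e-01  5.02039401e+00] [-0.99320997 -0.70486228 -0.11080142]
```

View pics/scene2.png

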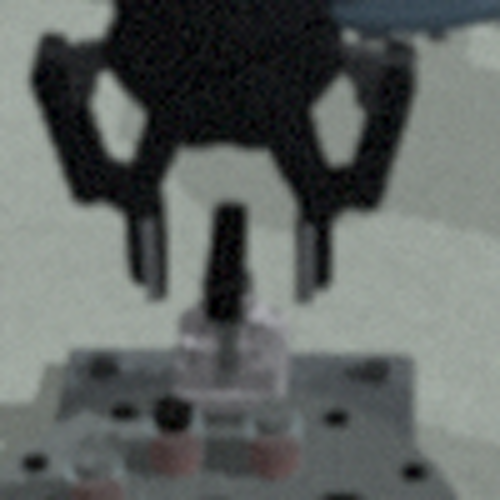

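The bar (column 229) now sits midway between the pads (148 and 308). Next I'll lower 4 mm and close.

Emit:
drive_tool([
  {"delta_rot": [0,0,0],"delta_pos": [0,0,4],"jaw": 40},
  {"delta_rot": [0,0,0],"delta_pos": [0,0,0],"jaw": 30},
  {"delta_rot": [0,0,0],"delta_pos": [0,0,0],"jaw": 22},
  {"delta_rot": [0,0,0],"delta_pos": [0,0,0],"jaw": 10},
  {"delta_rot": [0,0,0],"delta_pos": [0,0,0],"jaw": 5},
  {"delta_rot": [0,0,0],"delta_pos": [0,0,0],"jaw": 5},
  {"delta_rot": [0,0,0],"delta_pos": [0,0,0],"jaw": 5},
  {"delta_rot": [0,0,0],"delta_pos": [0,0,0],"jaw": 5},
], newtons=60)

```text
clock: 3.97
tool_pos: [462.6, -19.7, 82.5]
tcp_rot: [179.7, 0.0, 5.1]
ft_force: [-1.3, -11.2, -1.3]
opening: 12.8
grip_force: 59.8
```

Emit:
drive_tool([
  {"delta_rot": [0,0,0],"delta_pos": [0,1.5,0],"jaw": 5},
  {"delta_rot": [0,0,0],"delta_pos": [0,0,0],"jaw": 5},
  {"delta_rot": [0,0,0],"delta_pos": [0,0,-4],"jaw": 5},
  {"delta_rot": [0,0,0],"delta_pos": [0,0,-4],"jaw": 5},
  {"delta_rot": [0,0,0],"delta_pos": [0,0,-4],"jaw": 5},
  {"delta_rot": [0,0,0],"delta_pos": [0,0,-4],"jaw": 5},
  {"delta_rot": [0,0,0],"delta_pos": [0,0,-4],"jaw": 5},
  {"delta_rot": [0,0,0],"delta_pos": [0,0,-3],"jaw": 5},
  {"delta_rot": [0,0,0],"delta_pos": [0,0,0],"jaw": 5},
  {"delta_rot": [0,0,0],"delta_pos": [0,0,0],"jaw": 5},
  {"delta_rot": [0,0,0],"delta_pos": [0,0,0],"jaw": 5},
])

```text
clock: 4.88
tool_pos: [462.5, -19.8, 104.3]
tcp_rot: [179.9, -0.0, 5.0]
ft_force: [3.9, -7.2, -10.8]
opening: 13.2
grip_force: 58.5
```

Run:
```python
from h import *
b=get_image("scene");save(b,"scene3",(190,100,290,200),5);s=env.state();print(s["tool_pos"],s["tcp_rot"],s["ft_force"],s["moment"],s["opening"])
```

```text
[462.52675773 -19.74793935 104.22894935] [ 1.79877457e+02 -4.21566532e-02  5.02971288e+00] [  5.40354958  -6.87621136 -11.55508575] [-0.99334804 -0.67742172 -0.02739743] 12.686278054830554
```

View pics/scene3.png

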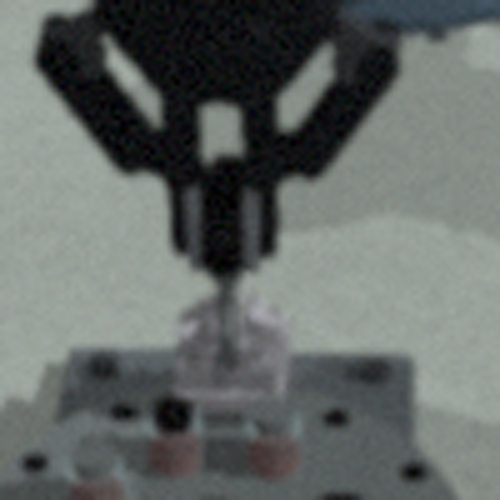

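The bar is held between the pads with its stem showing. It is about 22 mm up, with a pull of about 11 N. Now I'll twist it anticlockwise.

Emit:
drive_tool([
  {"delta_rot": [0,0,0],"delta_pos": [0.5,0.8,-1],"jaw": 5},
  {"delta_rot": [0,0,0],"delta_pos": [0,0,0],"jaw": 5},
  {"delta_rot": [0,0,-5],"delta_pos": [0,0,0],"jaw": 5},
  {"delta_rot": [0,0,-5],"delta_pos": [0,0,0],"jaw": 5},
  {"delta_rot": [0,0,-5],"delta_pos": [0,0,0],"jaw": 5},
  {"delta_rot": [0,0,-5],"delta_pos": [0,0,0],"jaw": 5},
  {"delta_rot": [0,0,-5],"delta_pos": [0,0,0],"jaw": 5},
  {"delta_rot": [0,0,-5],"delta_pos": [0,0,0],"jaw": 5},
  {"delta_rot": [0,0,0],"delta_pos": [0,0,0],"jaw": 5},
  {"delta_rot": [0,0,0],"delta_pos": [0,0,0],"jaw": 5},
])

```text
clock: 5.77
tool_pos: [462.1, -18.8, 105.0]
tcp_rot: [-179.8, 0.0, 34.9]
ft_force: [2.3, 1.9, -10.5]
opening: 13.3
grip_force: 58.7
```

Emit:
drive_tool([
  {"delta_rot": [0,0,-5],"delta_pos": [0,0,0],"jaw": 5},
  {"delta_rot": [0,0,-5],"delta_pos": [0,0,0],"jaw": 5},
  {"delta_rot": [0,0,-5],"delta_pos": [0,0,0],"jaw": 5},
  {"delta_rot": [0,0,-5],"delta_pos": [0,0,0],"jaw": 5},
  {"delta_rot": [0,0,-5],"delta_pos": [0,0,0],"jaw": 5},
  {"delta_rot": [0,0,-5],"delta_pos": [0,0,0],"jaw": 5},
  {"delta_rot": [0,0,0],"delta_pos": [0,0,0],"jaw": 5},
  {"delta_rot": [0,0,0],"delta_pos": [0,0,0],"jaw": 5},
  {"delta_rot": [0,0,0],"delta_pos": [0,0,0],"jaw": 5},
])

```text
clock: 6.52
tool_pos: [461.2, -18.1, 104.8]
tcp_rot: [-179.7, -0.1, 64.8]
ft_force: [0.0, 5.5, -9.8]
opening: 13.2
grip_force: 58.7
```

Run:
```python
from h import *
b=get_image("scene");save(b,"scene4",(190,100,290,200),5);s=env.state();print(s["tool_pos"],s["tcp_rot"],s["ft_force"],s["moment"],s["opening"])
```

```text
[461.24852478 -18.10458912 104.79478269] [-1.79690194e+02 -7.34938771e-02  6.48296317e+01] [ -0.264084     5.40341541 -10.31795762] [ 0.83279654 -0.05829384  0.02435998] 13.022396225039689
```

View pics/scene4.png

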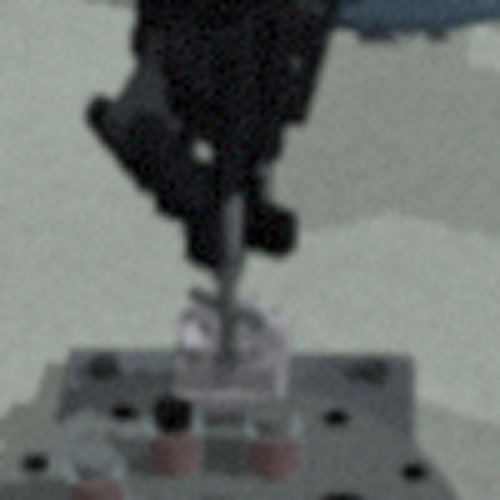

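The bar has turned 60° with the jaws, and the cross pin is visible above the collar's top near (205,295). I'll lower it 9 mm into the notch.

Emit:
drive_tool([
  {"delta_rot": [0,0,0],"delta_pos": [0,0,2],"jaw": 5},
  {"delta_rot": [0,0,0],"delta_pos": [0,0,2],"jaw": 5},
  {"delta_rot": [0,0,0],"delta_pos": [0,0,2],"jaw": 5},
  {"delta_rot": [0,0,0],"delta_pos": [0,0,2],"jaw": 5},
  {"delta_rot": [0,0,0],"delta_pos": [0,0,1],"jaw": 5},
  {"delta_rot": [0,0,0],"delta_pos": [0,0,0],"jaw": 5},
  {"delta_rot": [0,0,0],"delta_pos": [0,0,0],"jaw": 5},
  {"delta_rot": [0,0,0],"delta_pos": [0,0,0],"jaw": 5},
])

```text
clock: 7.23
tool_pos: [461.2, -18.1, 96.0]
tcp_rot: [-179.7, -0.1, 64.8]
ft_force: [-1.1, 5.0, -9.6]
opening: 12.8
grip_force: 59.0
```

Emit:
drive_tool([
  {"delta_rot": [0,0,0],"delta_pos": [0,0,1],"jaw": 5},
  {"delta_rot": [0,0,0],"delta_pos": [0,0,0],"jaw": 5},
  {"delta_rot": [0,0,0],"delta_pos": [0,0,0],"jaw": 5},
])

```text
clock: 7.48
tool_pos: [461.3, -18.1, 95.5]
tcp_rot: [-179.7, -0.1, 64.8]
ft_force: [-3.2, 5.9, -3.6]
opening: 13.2
grip_force: 59.7
```

The downward force has dropped, so the pin is resting in the notch. I'll release it.

Emit:
drive_tool([
  {"delta_rot": [0,0,0],"delta_pos": [0,0,0],"jaw": 20},
  {"delta_rot": [0,0,0],"delta_pos": [0,0,0],"jaw": 30},
  {"delta_rot": [0,0,0],"delta_pos": [0,0,0],"jaw": 45},
  {"delta_rot": [0,0,0],"delta_pos": [0,0,0],"jaw": 50},
  {"delta_rot": [0,0,0],"delta_pos": [0,0,0],"jaw": 50},
  {"delta_rot": [0,0,0],"delta_pos": [0,0,-10],"jaw": 50},
  {"delta_rot": [0,0,0],"delta_pos": [0,0,-20],"jaw": 50},
  {"delta_rot": [0,0,0],"delta_pos": [0,0,-30],"jaw": 50},
  {"delta_rot": [0,0,0],"delta_pos": [0,0,-30],"jaw": 50},
  {"delta_rot": [0,0,0],"delta_pos": [0,0,-20],"jaw": 50},
  {"delta_rot": [0,0,0],"delta_pos": [0,0,0],"jaw": 50},
  {"delta_rot": [0,0,0],"delta_pos": [0,0,0],"jaw": 50},
  {"delta_rot": [0,0,0],"delta_pos": [0,0,0],"jaw": 50},
])

```text
clock: 8.57
tool_pos: [462.6, -19.6, 205.7]
tcp_rot: [-179.9, 0.0, 65.0]
ft_force: [-0.6, -0.2, 0.2]
opening: 49.8
grip_force: 0.0
```

Run:
```python
from h import *
b=get_image("scene");save(b,"scene5",(190,100,290,200),5)
c,s,p=blob(b,(215,135,262,170));print(c,s)
for z in(102,115,120):print(z,proj(b,[461.5,-18.8,z]))
r=lambda q:ray(b,*q,115)[:2]
w=np.array([r(q) for q in p]);v=np.linalg.svd(w-w.mean(0),full_matrices=False)[2][0];print(w.mean(0),np.degrees(np.arctan2(v[1],v[0])),env.state()["ft_force"])
```

```text
[234.65048544 146.30097087] [  7   4  26  16 206]
102 (np.float64(235.16647389593535), np.float64(152.28599938008352))
115 (np.float64(234.9725739036082), np.float64(146.68425407370847))
120 (np.float64(234.89682518571237), np.float64(144.4958835645389))
[460.24105195 -19.71590942] -120.2017539966149 [-0.79460187  0.26457714 -0.65305594]
```

View pics/scene5.png

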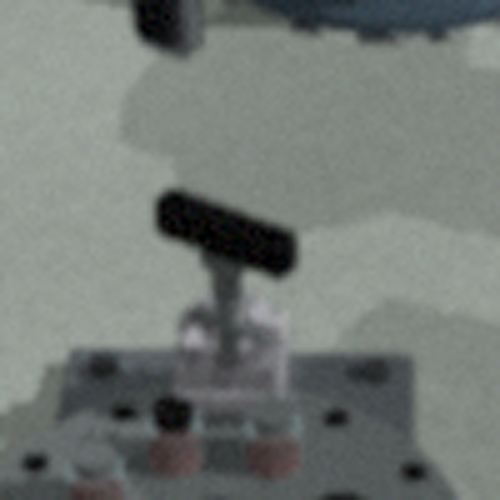

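The released bar stands turned, with its centre at (234.7,146.3), or about 115 mm high, and the gripper is clear. I'll check its outline against the parked size before handing in.

Run:
```python
from h import *
import itertools
b=get_image("scene")
c,s,p=blob(b,(215,135,262,170),45);print("seen",p.min(0)-.5,p.max(0)+.5)
for L,tw in((0.013,60),(.018,60),(.013,50),(.013,70)):
    a=np.radians(tw+4.9);q=np.array([proj(b,[461.5+x*np.cos(a)-y*np.sin(a),-19+x*np.sin(a)+y*np.cos(a),102+L*1e3+z]) for x,y,z in itertools.product((-30,30),(-7,7),(-9,9))])
    print(L,tw,q.min(0).round(1),q.max(0).round(1))
```

```text
seen [221.5 138.5] [248.5 154.5]
0.013 60 [219.4 136.1] [250.3 157.5]
0.018 60 [219.3 133.9] [250.3 155.4]
0.013 50 [220.8 135.1] [249.2 158.6]
0.013 70 [218.6 137.3] [251.  156.2]
```

The middle row is 146.5, against 146.8 expected when parked and 144.6 if standing on the collar's top. The bar is parked.

```bash
python3 -c "
from plant import env
print(env.hand_in())"
```

```text
the job is handed in; nothing more can be done
None
```

The plunger was pulled up about 22 mm, twisted 60° anticlockwise and let down into its rest notch, where it stays retracted with the gripper clear; the clamp knob was not touched, and the job is handed in (no verdict was shown).

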